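Feel the end float of a polishing lathe spindle and leave it centred

ROBOT

A 7-joint arm with a two-finger parallel gripper is mounted at the origin on a cart in front of the work surface, level with it; the furniture and walls round the work are solid. World frame = base frame: x ahead of the robot, y to its left, z up, the work surface at z = 0. Lengths are in m, angles in rad, forces in N, time in s.
With the tool pointing down it reaches from about 0.425 to 0.875 m from the base axis. Payload 4.7 kg.
Tool frame: the origin (TCP) lies on the centre line of the jaws, within the pads' length; the fingertips stand ahead of it and the grasp point (between the pads) lies 2 mm behind it (nose_length is the z of the fingertips in the tool frame, in m); z points along the fingers, y is the line along which they close (so a half turn about z gives the same grasp; the last joint's range is limited). The gripper opens to 87 mm and grips with 3 to 60 N. Pads are 19 mm wide; open, the fingers measure 117 mm over their backs; the gripper's body (75 mm by 190 mm) begins 51 mm behind the grasp point.
Start: joints at [-1.144, 0.321, -0.07, 1.45, 0.023, 1.371, -0.057], TCP at [0.261, 0.595, 0.208] pointing down, gripper open.
Joint ranges: [-2.86, 2.86], [-0.3, 2.09], [-1.38, 1.24], [0.06, 2.45], [-1.56, 4.7], [0.09, 2.05], [-2.69, 2.69]. Speed limits (rad/s): [2.57, 2.57, 3.14, 3.14, 3.14, 3.14, 3.14].

INTERFACE

Orientations are given as a rotation vector (axis times angle).
In Python, from bench import * gives the robot as it stands.
- The arm moves only by the tool send_rows, never from a script. Its arguments are lists of equal length, an entry for each row: "xyz": the shift along the tool's x, y, z in mm, a list of three; "dr": the turn, a rotation vector about the tool's x, y, z in rad, a list of three. A call has exactly 10 rows; each row is the pose to reach, as a shift and turn from the pose commanded when the call began, along the tool's axes at that moment; what a row does not reach only later rows make up. A row lasts 1/12 s, in which the tool goes at most 41.7 mm and 7.16 degrees, less where a joint would pass 70% of its speed; a pose out of reach is approached as far as the arm can. A call with a gripper value outside its range is refused whole. "jaw" is the finger opening in mm, from 0 to 87, set as the call begins (left out, the last holds). The fingers move at their own pace and stop on an object; "grip_force" is the grip in N (left out, the last holds). Time passes only in rows, so rows that repeat a pose let the fingers close, or fill a call up. It gives the time, the measured TCP pose, the force, the opening and the grip force at its end, in the units of the state.
- get_state(): the state, without advancing time (a new reading comes with each control period).
- get_image(name): name is "scene" or "top" or "wrist"; returns the picture (400x640x3 uint8, red, green, blue); there is no depth.
- calibration(name): a dict with "vfov" (degrees; the focal length in pixels is half the picture's height over the tangent of half this angle, whatever the lens; pixels are square), "cx", "cy" (the principal point, pixels), "rvec" (rotation vector, rad) and "tvec" (3), from world to camera coordinates, as OpenCV has them; the wrist camera has in their place "hand_eye" (4x4, takes a point from camera to tool coordinates, whose origin is the TCP and whose axes are the flange's). Camera axes: x right, y down, z forward; pixel columns grow to the right and rows downward; lengths in m; the calibration is good to about 2 mm. A picture is of the moment at which its call begins: read the wrist's pose just before it. calibration takes no time and is no camera call.
- close_job(): hands the job in; it is judged then, once.
The state is a dict: "time": time; "joint_positions": joint angles; "qd": joint speeds; "joint_torque": joint torques, N m; "position": TCP position; "tool_rot": TCP orientation; "ft_force": force on the tool from outside, world axes, zero at the start; "torque": the same for the moment, N m; "grip_width": opening from 0.0 (shut) to 1.0 (fully open); "grip_force": force on a finger pad.
Only numpy, scipy, OpenCV 4.12 (cv2) and the standard library are available. Lean on these libraries where they do the work, as an engineer would, in place of code of your own. Each camera call takes 0.05 s, during which the arm holds its last target. There are 200 camera calls.

TASK

Check the end float of the polishing lathe's spindle: take it by its ribbed sleeve, push it gently along its axis into the headstock until it bears against its inner stop, then draw it out until it bears against its outer stop. Then leave it let go and at rest midway between the two stops, without ramming either stop and without disturbing the other things on the desk.

Things in the scene. Friction and masses are not known exactly. Their poses are not given: they have to be found in the camera images.
- headstock: Fixed headstock of a small polishing lathe: white ribbed barrel, 73 mm diameter, on a dark base 150 x 100 mm; highest point (oiler) 105 mm above the desk. Origin: centre of the base's underside, on the desk. Its -x axis points out of the front, along the spindle; +x is 'into the headstock'; z up. The spindle axis is level, along its x axis, 65 mm above the desk.
- spindle: Sliding steel spindle, 14 mm diameter, with a solid ribbed aluminium sleeve, 24 mm diameter, 36 mm long, to grip. Origin: sleeve centre, on the axis, 65 mm above the desk. Axes as the headstock's: along +x it goes in, along -x out. It only slides along its axis (does not turn), drags with about 2 N and stays where it is left. It starts anywhere in its end float, touching neither stop.
- bearing_cover (a point): Centre of the front face of the 40 mm aluminium bearing cover, where the spindle enters the headstock, 66 mm ahead of the headstock's origin. The sleeve's centre is 39 to 79 mm ahead of it within the float. The two stops are hidden inside; their places differ every time and are not centred on the headstock. The float is 10 to 25 mm long.
- spindle_end (a point): Front tip of the bare tapered end of the spindle, 58 mm ahead of the sleeve's centre (the taper is 40 mm long). Both stops of the spindle are alike and yield a little: about 6 N per mm, from zero force. 4 N or more on a stop counts as bearing against it, more than 20 N is ramming; the 2 N drag comes on top of this at the hand.
- jar_loose: Bystander: small violet screw-lid powder jar, 44 mm diameter, 50 mm high, standing loose to the right of the headstock, near the desk's front edge. Origin: centre of its underside.
- foot_cast: Bystander: dental cast on a white foot, 64 x 70 x 36 mm, loose, right of the headstock. Origin: centre of its underside.
- tape: Bystander: roll of brown tape lying flat, 98 mm diameter, 25 mm high, loose, behind the headstock. Origin: centre of its underside.
- disc_block: Bystander: small grey block 30 x 36 x 16 mm with a cutting disc on its mandrel, 46 mm high in all, loose, behind the headstock to the right. Origin: centre of its underside.
- pad_book: Bystander: spiral notebook 210 x 152 x 14 mm lying loose at the right. Origin: centre of its underside.

How it is judged:
On the way, in this order (a step that is already met when the one before it is completed fails the run):
1. the spindle, pushed in, bears on its inner stop with at least 4 N (contact force between spindle and stop_in_c0 above 4 N), for 0.1 s.
2. then, drawn out, it bears on its outer stop with at least 4 N (contact force between spindle and stop_out_c0 above 4 N), for 0.1 s.
At the end, for the whole second after the job is handed in: the spindle is let go and at rest within 2 mm of the middle between its two stops (distance between spindle_c0 and thrust_core_c0 below 0.002 m and linear speed of spindle below 0.003 m/s); the robot touches nothing.
It fails at once if the spindle is rammed against a stop with more than 20 N (contact force between spindle and stop_in_c0 above 20 N or contact force between spindle and stop_out_c0 above 20 N).
It fails at once if one of the loose bystanders (jar, cast, tape, disc block, notebook) is shifted by more than 20 mm (distance of any of jar_loose, foot_cast, tape, disc_block, pad_book from where it was at the start of the episode above 0.02 m).
It also fails if it takes over 51 s, if anything falls off the work surface, if the arm or the gripper's body presses on something with over 40 N, if the wrist force passes 120 N, or if a joint passes its speed limit or range.

## Working session

There is one attempt and no reset: what is moved stays moved. The work goes in short steps, Python scripts to look and compute and a tool call to move; the robot and the scene stay as the last step left them, time stands still between calls to the robot, and variables do not carry over. Pictures are saved under pics/ and viewed, at most 10 in all, crops included, and the job is handed in when it is done.

Besides the shell and the picture viewer there is one more tool, called after "Emit:" in YAML: its name, and indented under it one key for each argument. send_rows: Moves the arm, as the interface text tells. Its arguments: {"type":"object","properties":{"xyz":{"type":"array"},"dr":{"type":"array"},"jaw":{"type":"number"},"grip_force":{"type":"number"}},"required":["xyz","dr"]}

```bash
mkdir -p pics; ls; python3 - <<'E'
from bench import *
import cv2
s=get_state(); print(s)
for n in("scene","top"):
    cv2.imwrite(f"pics/{n}0.png",get_image(n)[:,:,::-1]); print(n,calibration(n))
print(calibration("wrist"))
try: print(nose_length)
except Exception as e: print(e)
E
```

```text
pics
{'time': 0.0, 'joint_positions': array([-1.14389868,  0.32181746, -0.07006252,  1.45168976,  0.0225963 ,
        1.37077446, -0.05691388]), 'qd': array([ 0.00096061, -0.00044312,  0.00056203,  0.0009918 ,  0.00018072,
       -0.00154184, -0.00023872]), 'joint_torque': array([ 6.15458430e-05, -4.91287315e+01, -4.03723642e-01, -3.12531531e+01,
       -6.38803001e-02,  4.33986972e-02,  1.63577861e-04]), 'position': array([0.26058826, 0.59484346, 0.20675754]), 'tool_rot': array([-6.43774654e-01, -3.07462646e+00,  2.95326846e-03]), 'ft_force': array([-0.28333808,  0.44332767, -0.52817555]), 'torque': array([-0.03284482,  0.01453608,  0.01532726]), 'grip_force': 0.0, 'grip_width': 0.9956528301844123}
scene {'vfov': 50.92382632995046, 'cx': 318.00005826184173, 'cy': 195.7819450382877, 'rvec': array([ 2.08156627, -1.21697021,  0.52085517]), 'tvec': array([-0.38631037,  0.37943624,  0.62024911])}
top {'vfov': 44.25777271148783, 'cx': 321.8468540500276, 'cy': 198.00425403991943, 'rvec': array([ 2.16191414, -2.03642882,  0.22568602]), 'tvec': array([-0.14024863,  0.60517772,  1.2505074 ])}
{'vfov': 61.96032543880222, 'cx': 321.5519778332612, 'cy': 199.48539823413634, 'hand_eye': array([[-5.55002941e-04, -9.59856763e-01, -2.80490083e-01,
         7.71340772e-02],
       [ 9.99999814e-01, -6.03687508e-04,  8.71713506e-05,
         4.49789284e-05],
       [-2.53000370e-04, -2.80489983e-01,  9.59856919e-01,
        -1.77348131e-01],
       [ 0.00000000e+00,  0.00000000e+00,  0.00000000e+00,
         1.00000000e+00]])}
0.017
```

View pics/scene0.png

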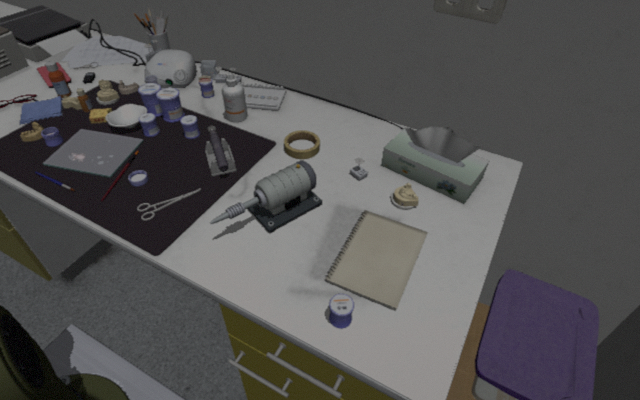

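View pics/top0.png

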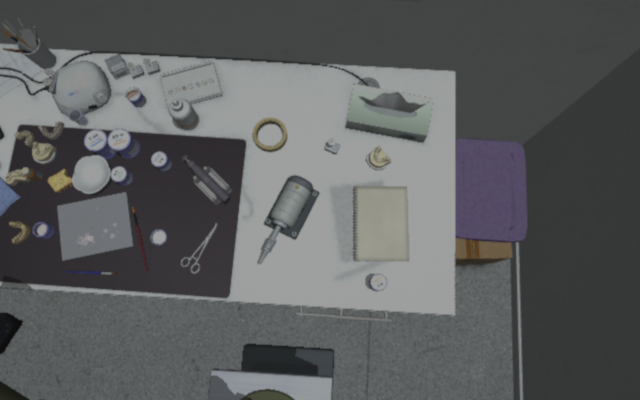

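The scene view shows the headstock at about (285,190) with its spindle tip at (213,220). In the top view the barrel is at (290,203) and the tip at (262,261). I'll enlarge both.

```bash
cat > h.py <<'E'
import numpy as np, cv2
from bench import *
from scipy.spatial.transform import Rotation as R
def cam(n,st=None):
    c=calibration(n); f=200/np.tan(np.radians(c["vfov"]/2))
    K=np.array([[f,0,c["cx"]],[0,f,c["cy"]],[0,0,1]])
    if n=="wrist":
        T=np.eye(4);T[:3,:3]=R.from_rotvec(st["tool_rot"]).as_matrix();T[:3,3]=st["position"]
        M=np.linalg.inv(T@c["hand_eye"]); return K,M[:3,:3],M[:3,3]
    return K,R.from_rotvec(c["rvec"]).as_matrix(),np.array(c["tvec"])
def proj(C,p): K,r,t=C; q=K@(r@np.array(p)+t); return q[:2]/q[2]
def ray(C,uv): K,r,t=C; d=r.T@np.linalg.inv(K)@np.array([*uv,1.]); return -r.T@t,d/np.linalg.norm(d)
def onz(C,uv,z): o,d=ray(C,uv); return o+d*(z-o[2])/d[2]
def two(C1,u1,C2,u2):
    o,d=ray(C1,u1);p,e=ray(C2,u2)
    s=np.linalg.lstsq(np.c_[d,-e],p-o,rcond=None)[0]; a=o+s[0]*d;b=p+s[1]*e
    return (a+b)/2,np.linalg.norm(a-b)
E
python3 - <<'E'
from h import *
a=cv2.imread("pics/scene0.png")[150:240,205:330]; b=cv2.imread("pics/top0.png")[165:275,245:330]
cv2.imwrite("pics/crop.png",np.hstack([cv2.resize(cv2.convertScaleAbs(x,alpha=1.5),(400,k),interpolation=cv2.INTER_CUBIC)[:518] if 0 else cv2.copyMakeBorder(cv2.resize(cv2.convertScaleAbs(x,alpha=1.5),None,fx=3.6,fy=3.6,interpolation=cv2.INTER_CUBIC),0,396-int(x.shape[0]*3.6),0,0,0) for x,k in((a,0),(b,0))]))
S,T=cam("scene"),cam("top")
print(two(S,(213,220),T,(261.5,261)),onz(T,(261.5,261),.065),onz(T,(290,203),.065))
E
```

```text
(array([0.43363728, 0.04353071, 0.07158662]), np.float64(0.0031900460237882585)) [0.435393   0.04330644 0.065     ] [ 0.59426117 -0.01946593  0.065     ]
```

View pics/crop.png

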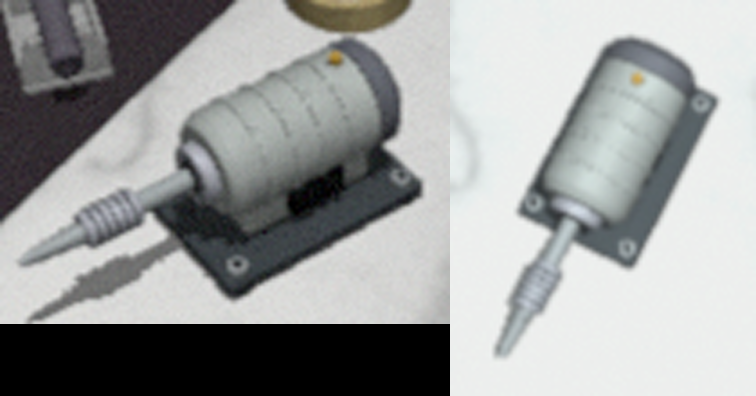

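The crop shows the sleeve at scene px (235,210) and top px (269,245), the tip at scene (211,223) and top (259,263), and the spindle leaving the cover near top (278,226).

```bash
python3 - <<'E'
from h import *
S,T=cam("scene"),cam("top")
print("sleeve",two(S,(235,210.3),T,(268.9,244.7)),onz(T,(268.9,244.7),.065),onz(S,(235,210.3),.065))
print("tip",two(S,(211.1,223.1),T,(259.2,263.1)),onz(T,(259.2,263.1),.065))
print("entry",onz(T,(278,227),.065))
# oiler
o=two(S,(335/3.6+205,57/3.6+150),T,((637-450)/3.6+245,78/3.6+165));print("oiler",o)
# base screws/corners at z~0.01
for u in((701,103),(627,247),(533,203)): print(onz(T,((u[0]-450)/3.6+245,u[1]/3.6+165),.012))
a=onz(T,(259.2,263.1),.065);b=o[0]
s=onz(T,(268.9,244.7),.065)
for q in(s,b): print(np.degrees(np.arctan2(*(q-a)[[1,0]])), np.linalg.norm((q-a)[:2]))
st=get_state();m=R.from_rotvec(st["tool_rot"]).as_matrix();print(m)
E
```

```text
sleeve (array([0.47963831, 0.02679753, 0.06610776]), np.float64(0.0018835399255584331)) [0.47910913 0.0275952  0.065     ] [0.48107721 0.02689551 0.065     ]
tip (array([0.42977122, 0.04924335, 0.06222486]), np.float64(0.00015509051440436967)) [0.42959712 0.04881981 0.065     ]
entry [0.5274787 0.0074558 0.065    ]
oiler (array([ 0.63108307, -0.03800924,  0.10408915]), np.float64(0.001225794269013689))
[ 0.63641286 -0.08232838  0.012     ]
[ 0.52023269 -0.03301818  0.012     ]
[0.54994287 0.04155731 0.012     ]
-23.20364846892152 0.05386950181883437
-23.31330861513064 0.21939888336029134
[[-9.15991131e-01  4.01198073e-01 -5.95147356e-04]
 [ 4.01198500e-01  9.15989688e-01 -1.62917314e-03]
 [-1.08472282e-04 -1.73108037e-03 -9.99998496e-01]]
```

The headstock axis sits at about -23.2° and the tool x axis already lies within 0.5° of it. The measured heights agree: sleeve 66 mm, oiler 104 mm. Next I move to a hover above the sleeve.

Emit:
send_rows:
  xyz:
    - [-8, -8, 0]
    - [-24, -24, 0]
    - [-48, -48, 4]
    - [-73, -73, 8]
    - [-98, -98, 12]
    - [-123, -124, 16]
    - [-148, -149, 20]
    - [-173, -174, 24]
    - [-198, -199, 28]
    - [-222, -224, 30]
  dr:
    - [0, 0, 0]
    - [0, 0, 0]
    - [0, 0, 0]
    - [0, 0, 0]
    - [0, 0, 0]
    - [0, 0, 0]
    - [0, 0, 0]
    - [0, 0, 0]
    - [0, 0, 0]
    - [0, 0, 0]
  jaw: 60

```text
time: 0.93
position: [0.3744, 0.2981, 0.1772]
tool_rot: [-0.645, -3.074, 0.001]
ft_force: [-0.3, -0.1, 0.4]
grip_width: 0.692
grip_force: 0.0
```

Emit:
send_rows:
  xyz:
    - [-25, -25, 4]
    - [-50, -50, 8]
    - [-75, -75, 12]
    - [-100, -100, 16]
    - [-125, -125, 20]
    - [-150, -150, 23]
    - [-175, -175, 26]
    - [-194, -196, 28]
    - [-206, -208, 28]
    - [-206, -208, 28]
  dr:
    - [0, 0, 0]
    - [0, 0, 0]
    - [0, 0, 0]
    - [0, 0, 0]
    - [0, 0, 0]
    - [0, 0, 0]
    - [0, 0, 0]
    - [0, 0, -0.005]
    - [0, 0, -0.008]
    - [0, 0, -0.008]

```text
time: 1.77
position: [0.4798, 0.0226, 0.1497]
tool_rot: [0.643, 3.075, -0.002]
ft_force: [0.1, -0.7, 0.6]
grip_width: 0.691
grip_force: 0.0
```

```bash
python3 - <<'E'
from h import *
s=get_state(); print(s["time"],s["position"],s["tool_rot"],s["ft_force"],s["grip_width"])
im=get_image("wrist")[:,:,::-1]; cv2.imwrite("pics/w1.png",im)
C=cam("wrist",s); print([proj(C,p) for p in((.4795,.027,.065),(.4296,.049,.065),(.5275,.0075,.065))])
E
```

```text
1.7667 [0.47979163 0.02256189 0.14970334] [ 6.42825197e-01  3.07464610e+00 -1.99270993e-03] [ 0.0744598  -0.69289858  0.59802655] 0.6905243150472321
[array([326.410252  , 197.66828938]), array([326.87515754, 129.78835345]), array([327.77938301, 255.42210466])]
```

View pics/w1.png

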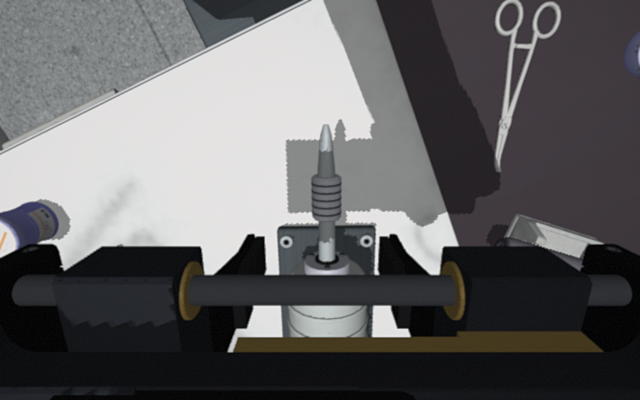

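The wrist view shows the tip at (325,125), the sleeve centre at (326,198) and the shaft at the cover near (327,256), matching the prediction. The fingers straddle the axis. I'll refine the axis.

```bash
python3 - <<'E'
from h import *
s=get_state(); C=cam("wrist",s); m=R.from_rotvec(s["tool_rot"]).as_matrix()
im=cv2.imread("pics/w1.png"); g=cv2.cvtColor(im,cv2.COLOR_BGR2GRAY)
for v in (165,170,180,186,192,198,204,210,216,228,236): print(v,g[v,304:350:1][::2])
for u in((325,125),(326,177),(326,198),(326,220),(327,240)):
    p=onz(C,u,.065); print(u,p,"tool",m.T@(p-s["position"]))
E
```

```text
165 [137 138 136 137 137 138 136  90  90 100 104 103 104  99  86 103 136 136
 135 135 136 134 134]
170 [136 137 136 137 138 137 135  85  92 100 103 103 104  99  88  90 136 136
 136 135 134 135 135]
180 [138 138 137 134  82  92  99 103 107 108 108 110 108 108 106 105 104  97
  89 134 137 138 137]
186 [138 137 137 136  82  75  63  57  57  52  55  58  55  56  58  59  73  87
  89 135 136 137 137]
192 [137 138 137 135  66  48  61  78  93  95 104 105 102  94  87  75  54  45
  72 134 134 135 136]
198 [137 137 137 135  64  78  97 105 109 114 114 115 113 113 110 106  98  71
  59 134 137 136 138]
204 [136 136 136 135  73  95 104 107 111 113 115 115 113 111 109 106 103  93
  66 132 137 135 136]
210 [134 134 133 135  88  97 104 107 109 109 109 109 107 107 108 107 102  93
  78 133 134 156 136]
216 [227 227 227 229 168  91  95  88  78  68  66  65  66  68  77  89  95  90
  96 136 133 159 226]
228 [ 50  48  47  51  48  49  45  63  88  98 102 106 105 102  96  77  40  38
  41  40  46  57  56]
236 [ 84  81  84  84  82  82  83  68  88  99 102 107 106 101  95  78  46  47
  48  47  43  45  45]
(325, 125) [0.42507689 0.05189138 0.065     ] tool [0.060254   0.0027562  0.08470356]
(326, 177) [0.46291884 0.03643204 0.065     ] tool [0.01938598 0.00365572 0.08468974]
(326, 198) [0.47904546 0.02948698 0.065     ] tool [0.00182756 0.00371166 0.08468382]
(326, 220) [0.49658814 0.02193208 0.065     ] tool [-0.01727266  0.00377252  0.08467738]
(327, 240) [0.51348354 0.01558105 0.065     ] tool [-0.03529951  0.00467963  0.08467125]
```

Emit:
send_rows:
  xyz:
    - [1, 0, 5]
    - [2, 0, 12]
    - [2, 0, 20]
    - [2, 0, 28]
    - [2, 0, 35]
    - [2, 0, 38]
    - [2, 0, 40]
    - [2, 0, 40]
    - [2, 0, 40]
    - [2, 0, 40]
  dr:
    - [0, 0, 0]
    - [0, 0, 0]
    - [0, 0, 0]
    - [0, 0, 0]
    - [0, 0, 0]
    - [0, 0, 0]
    - [0, 0, 0]
    - [0, 0, 0]
    - [0, 0, 0]
    - [0, 0, 0]

```text
time: 2.65
position: [0.4781, 0.0288, 0.1102]
tool_rot: [0.631, 3.077, 0.0]
ft_force: [-0.6, -0.0, -0.1]
grip_width: 0.69
grip_force: 0.0
```

```bash
cat > meas.py <<'E'
from h import *
s=get_state(); print(s["time"],s["position"],s["tool_rot"],s["ft_force"])
im=get_image("wrist")[:,:,::-1]; cv2.imwrite("pics/w%d.png"%(s["time"]*100),im)
C=cam("wrist",s); m=R.from_rotvec(s["tool_rot"]).as_matrix()
g=cv2.cvtColor(np.ascontiguousarray(im),cv2.COLOR_BGR2GRAY).astype(float)
print("axis angle",np.degrees(np.arctan2(m[1,0],m[0,0])))
for v in range(90,260,8):
    r=cv2.GaussianBlur(g[v:v+1,270:380],(3,1),0)[0]; d=np.diff(r); a,b=d.argmin(),d.argmax()
    p=onz(C,(270.5+(a+b)/2,v),.065); print(v,a+270,b+270,np.round(1e3*(m.T@(p-s["position"])),1))
E
python3 meas.py
```

```text
2.65 [0.47807267 0.02884991 0.11021692] [6.31263261e-01 3.07680174e+00 4.86074839e-04] [-0.55621097 -0.01787947 -0.06846217]
axis angle 156.81119375756592
90 357 354 [84.5 22.  45.2]
98 360 357 [79.7 24.  45.2]
106 363 366 [74.7 28.  45.2]
114 366 369 [69.7 30.2 45.2]
122 369 366 [64.7 30.4 45.2]
130 367 339 [59.6 21.1 45.2]
138 329 322 [54.4  3.  45.2]
146 271 299 [ 49.2 -23.9  45.2]
154 271 315 [ 43.8 -18.7  45.2]
162 310 326 [38.4 -2.  45.2]
170 271 327 [ 33.  -14.9  45.2]
178 271 328 [ 27.4 -14.6  45.2]
186 271 328 [ 21.8 -14.8  45.2]
194 272 334 [ 16.1 -12.4  45.2]
202 271 336 [ 10.3 -12.2  45.2]
210 272 336 [  4.4 -11.9  45.2]
218 272 336 [ -1.5 -12.   45.2]
226 301 344 [-7.6  1.1 45.2]
234 301 343 [-13.7   0.7  45.2]
242 303 344 [-19.9   1.8  45.2]
250 377 374 [-26.3  39.7  45.3]
258 377 374 [-32.7  40.   45.3]
```

View pics/w265.png

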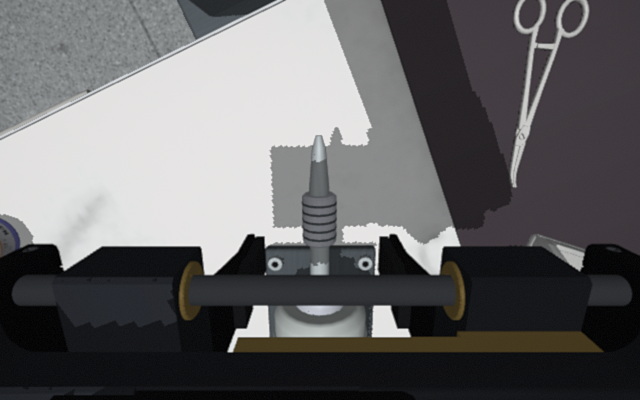

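The tip is at (319.5,135) and the sleeve centre at (319.5,218), so the axis is aligned. The sleeve lies at tool (-1.5,-1.4) mm. I'll descend 47 mm and close gently.

Emit:
send_rows:
  xyz:
    - [-1, -1, 6]
    - [-1.5, -1.4, 14]
    - [-1.5, -1.4, 22]
    - [-1.5, -1.4, 30]
    - [-1.5, -1.4, 38]
    - [-1.5, -1.4, 44]
    - [-1.5, -1.4, 47]
    - [-1.5, -1.4, 47]
    - [-1.5, -1.4, 47]
    - [-1.5, -1.4, 47]
  dr:
    - [0, 0, 0]
    - [0, 0, 0]
    - [0, 0, 0]
    - [0, 0, 0]
    - [0, 0, 0]
    - [0, 0, 0]
    - [0, 0, 0]
    - [0, 0, 0]
    - [0, 0, 0]
    - [0, 0, 0]

```text
time: 3.53
position: [0.4789, 0.0269, 0.0632]
tool_rot: [0.631, 3.077, 0.0]
ft_force: [1.0, -0.0, 0.1]
grip_width: 0.691
grip_force: 0.0
```

Emit:
send_rows:
  xyz:
    - [0, 0, 0]
    - [0, 0, 0]
    - [0, 0, 0]
    - [0, 0, 0]
    - [0, 0, 0]
    - [0, 0, 0]
    - [0, 0, 0]
    - [0, 0, 0]
    - [0, 0, 0]
    - [0, 0, 0]
  dr:
    - [0, 0, 0]
    - [0, 0, 0]
    - [0, 0, 0]
    - [0, 0, 0]
    - [0, 0, 0]
    - [0, 0, 0]
    - [0, 0, 0]
    - [0, 0, 0]
    - [0, 0, 0]
    - [0, 0, 0]
  jaw: 15
  grip_force: 25

```text
time: 4.37
position: [0.4785, 0.0269, 0.0629]
tool_rot: [0.631, 3.077, 0.0]
ft_force: [-0.1, 0.1, 0.4]
grip_width: 0.179
grip_force: 0.0
```

```bash
cat > st.py <<'E'
from h import *
s=get_state(); m=R.from_rotvec(s["tool_rot"]).as_matrix()
print(s["time"],s["position"],s["tool_rot"],"tool force",m.T@s["ft_force"],s["grip_width"]*87,s["grip_force"],
"along",1e3*(m[:,0]@(s["position"]-[.478,.028,.063])))
E
python3 st.py
```

```text
4.3667 [0.47853991 0.0269269  0.06285262] [6.31466071e-01 3.07742446e+00 7.49869479e-05] tool force [ 0.13765924  0.0180023  -0.40590781] 15.54143614520444 0.0 along -0.9188716368099334
```

```bash
python3 - <<'E'
from h import *
a=get_image("wrist")[100:300,200:440,::-1]; b=get_image("scene")[140:260,180:330,::-1]
A=cv2.resize(a,(480,400)); B=cv2.resize(cv2.convertScaleAbs(b,alpha=1.5),(320,256))
cv2.imwrite("pics/c2.png",np.hstack([A,cv2.copyMakeBorder(B,0,144,0,0,0)]))
E
```

```text
(no output)
```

View pics/c2.png

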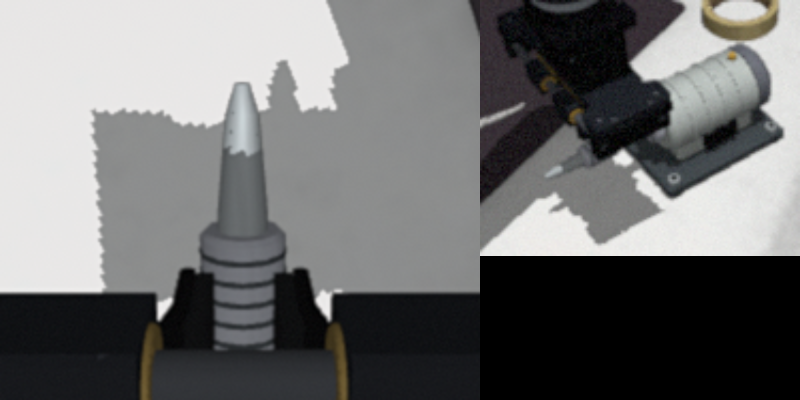

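The pads closed to 15.5 mm with no force, so they missed. In the view the finger ends sit at row ~235, apparently above the sleeve. I'll brighten a zoom before acting.

```bash
python3 - <<'E'
from h import *
s=get_state();C=cam("wrist",s);m=R.from_rotvec(s["tool_rot"]).as_matrix()
a=get_image("wrist")[180:300,240:400,::-1]
A=cv2.resize((255*(a/255.)**.4).astype(np.uint8),(800,600),interpolation=cv2.INTER_CUBIC)
cv2.imwrite("pics/c3.png",A)
for z in(.017,0,-.015,-.03):print(z,(proj(C,s["position"]+m@[.0095,.0078,z])-[240,180])*5)
E
```

```text
0.017 [470.49345082 181.72263986]
0 [475.94160414 230.97008056]
-0.015 [481.59349281 282.05914419]
-0.03 [488.26000175 342.31965519]
```

View pics/c3.png

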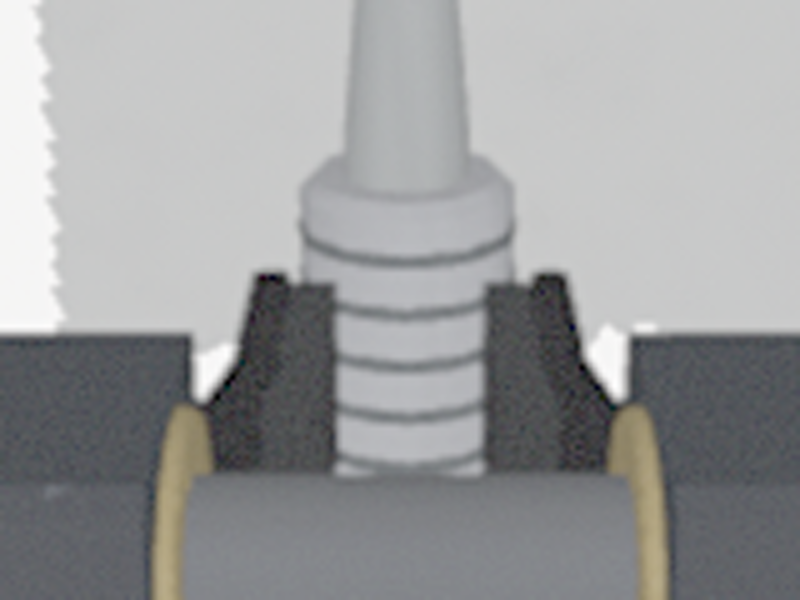

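The finger ends sit at tool z ≈ -15 mm, just above the sleeve, about 32 mm shorter than documented. Laterally they are centred. I'll open, go 22 mm lower and 6 mm outward for body clearance to the barrel, and regrip.

Emit:
send_rows:
  xyz:
    - [0, 0, 0]
    - [0, 0, 0]
    - [0, 0, 0]
    - [0, 0, 0]
    - [3, 0, 0]
    - [6, 0, 4]
    - [6, 0, 10]
    - [6, 0, 16]
    - [6, 0, 20]
    - [6, 0, 22]
  dr:
    - [0, 0, 0]
    - [0, 0, 0]
    - [0, 0, 0]
    - [0, 0, 0]
    - [0, 0, 0]
    - [0, 0, 0]
    - [0, 0, 0]
    - [0, 0, 0]
    - [0, 0, 0]
    - [0, 0, 0]
  jaw: 50

```text
time: 5.35
position: [0.4723, 0.0291, 0.0398]
tool_rot: [-0.631, -3.076, 0.001]
ft_force: [0.5, -0.4, 0.3]
grip_width: 0.572
grip_force: 0.0
```

Emit:
send_rows:
  xyz:
    - [0, 0, 0]
    - [0, 0, 0]
    - [0, 0, 0]
    - [0, 0, 0]
    - [0, 0, 0]
    - [0, 0, 0]
    - [0, 0, 0]
    - [0, 0, 0]
    - [0, 0, 0]
    - [0, 0, 0]
  dr:
    - [0, 0, 0]
    - [0, 0, 0]
    - [0, 0, 0]
    - [0, 0, 0]
    - [0, 0, 0]
    - [0, 0, 0]
    - [0, 0, 0]
    - [0, 0, 0]
    - [0, 0, 0]
    - [0, 0, 0]
  jaw: 15
  grip_force: 30

```text
time: 6.18
position: [0.4731, 0.029, 0.0411]
tool_rot: [0.632, 3.077, -0.0]
ft_force: [-0.3, -2.0, 2.7]
grip_width: 0.266
grip_force: 30.0
```

```bash
python3 st.py
```

```text
6.1833 [0.47310995 0.02898111 0.04105229] [ 6.31678417e-01  3.07722200e+00 -2.65489403e-04] tool force [-0.47118635 -1.93892842 -2.70612943] 23.134075457489143 30.003035813570023 along 4.886277255309763
```

Gripped at 23.1 mm with 30 N. I'll push in with small steps; the outward direction is (-0.919, 0.394).

Emit:
send_rows:
  xyz:
    - [-0.5, 0, 0]
    - [-1, 0, 0]
    - [-1.5, 0, 0]
    - [-2, 0, 0]
    - [-2.5, 0, 0]
    - [-2.5, 0, 0]
    - [-2.5, 0, 0]
    - [-2.5, 0, 0]
    - [-2.5, 0, 0]
    - [-2.5, 0, 0]
  dr:
    - [0, 0, 0]
    - [0, 0, 0]
    - [0, 0, 0]
    - [0, 0, 0]
    - [0, 0, 0]
    - [0, 0, 0]
    - [0, 0, 0]
    - [0, 0, 0]
    - [0, 0, 0]
    - [0, 0, 0]

```text
time: 7.02
position: [0.475, 0.0282, 0.041]
tool_rot: [-0.631, -3.077, 0.0]
ft_force: [-2.4, -1.8, 4.9]
grip_width: 0.267
grip_force: 30.0
```

```bash
python3 st.py
```

```text
7.0167 [0.47498379 0.02818543 0.04103845] [-6.31448612e-01 -3.07666262e+00  1.68687290e-04] tool force [ 1.48321763 -2.61727879 -4.89623969] 23.241192740378324 30.003211498260498 along 2.8286832459927047
```

Emit:
send_rows:
  xyz:
    - [-0.5, 0, 0]
    - [-1, 0, 0]
    - [-1.5, 0, 0]
    - [-2, 0, 0]
    - [-2.5, 0, 0]
    - [-2.5, 0, 0]
    - [-2.5, 0, 0]
    - [-2.5, 0, 0]
    - [-2.5, 0, 0]
    - [-2.5, 0, 0]
  dr:
    - [0, 0, 0]
    - [0, 0, 0]
    - [0, 0, 0]
    - [0, 0, 0]
    - [0, 0, 0]
    - [0, 0, 0]
    - [0, 0, 0]
    - [0, 0, 0]
    - [0, 0, 0]
    - [0, 0, 0]

```text
time: 7.85
position: [0.4773, 0.0272, 0.0411]
tool_rot: [-0.631, -3.077, 0.0]
ft_force: [-2.7, -1.4, 5.1]
grip_width: 0.267
grip_force: 30.0
```

```bash
python3 st.py
```

```text
7.85 [0.47732693 0.02722123 0.0410547 ] [-6.31307825e-01 -3.07676430e+00  1.87099493e-04] tool force [ 1.90882283 -2.35376314 -5.04910537] 23.255351609241245 30.00304877758026 along 0.2968838015286175
```

Moved 2.53 mm at about 2 N drag, so the spindle is sliding free.

Emit:
send_rows:
  xyz:
    - [-0.5, 0, 0]
    - [-1, 0, 0]
    - [-1.5, 0, 0]
    - [-2, 0, 0]
    - [-2.5, 0, 0]
    - [-2.5, 0, 0]
    - [-2.5, 0, 0]
    - [-2.5, 0, 0]
    - [-2.5, 0, 0]
    - [-2.5, 0, 0]
  dr:
    - [0, 0, 0]
    - [0, 0, 0]
    - [0, 0, 0]
    - [0, 0, 0]
    - [0, 0, 0]
    - [0, 0, 0]
    - [0, 0, 0]
    - [0, 0, 0]
    - [0, 0, 0]
    - [0, 0, 0]

```text
time: 8.68
position: [0.4796, 0.0263, 0.0411]
tool_rot: [-0.631, -3.077, 0.0]
ft_force: [-2.0, -1.5, 4.9]
grip_width: 0.266
grip_force: 30.0
```

```bash
python3 st.py
```

```text
8.6833 [0.47960848 0.02626221 0.04105196] [-6.31408011e-01 -3.07671544e+00  1.02438564e-04] tool force [ 1.27453248 -2.14846405 -4.94816679] 23.139394823387505 30.002924501895905 along -2.178874013231755
```

Emit:
send_rows:
  xyz:
    - [-0.5, 0, 0]
    - [-1, 0, 0]
    - [-1.5, 0, 0]
    - [-2, 0, 0]
    - [-2.5, 0, 0]
    - [-2.5, 0, 0]
    - [-2.5, 0, 0]
    - [-2.5, 0, 0]
    - [-2.5, 0, 0]
    - [-2.5, 0, 0]
  dr:
    - [0, 0, 0]
    - [0, 0, 0]
    - [0, 0, 0]
    - [0, 0, 0]
    - [0, 0, 0]
    - [0, 0, 0]
    - [0, 0, 0]
    - [0, 0, 0]
    - [0, 0, 0]
    - [0, 0, 0]

```text
time: 9.52
position: [0.4819, 0.0253, 0.041]
tool_rot: [-0.631, -3.077, 0.0]
ft_force: [-3.1, -1.7, 5.3]
grip_width: 0.265
grip_force: 30.0
```

```bash
python3 st.py
```

```text
9.5167 [0.48192023 0.02527404 0.04103896] [-6.31384276e-01 -3.07675572e+00  1.09974750e-04] tool force [ 2.18153598 -2.73742125 -5.32206041] 23.031802147718135 30.00303715467453 along -4.69219177790875
```

Emit:
send_rows:
  xyz:
    - [-0.5, 0, 0]
    - [-1, 0, 0]
    - [-1.5, 0, 0]
    - [-2, 0, 0]
    - [-2.5, 0, 0]
    - [-2.5, 0, 0]
    - [-2.5, 0, 0]
    - [-2.5, 0, 0]
    - [-2.5, 0, 0]
    - [-2.5, 0, 0]
  dr:
    - [0, 0, 0]
    - [0, 0, 0]
    - [0, 0, 0]
    - [0, 0, 0]
    - [0, 0, 0]
    - [0, 0, 0]
    - [0, 0, 0]
    - [0, 0, 0]
    - [0, 0, 0]
    - [0, 0, 0]

```text
time: 10.35
position: [0.4828, 0.0249, 0.041]
tool_rot: [-0.63, -3.074, -0.0]
ft_force: [-6.3, 0.1, 9.0]
grip_width: 0.264
grip_force: 30.0
```

```bash
python3 st.py
```

```text
10.35 [0.48283493 0.02485464 0.04102582] [-6.30403879e-01 -3.07381814e+00 -2.09149358e-04] tool force [ 5.86150144 -2.36935974 -8.96611896] 22.93695575313495 30.00272512435913 along -5.764964307535236
```

Contact: 1.07 mm moved and 5.9 N at the hand, so about 4 N on the stop. I'll push a little more.

Emit:
send_rows:
  xyz:
    - [-0.5, 0, 0]
    - [-1, 0, 0]
    - [-1.5, 0, 0]
    - [-2, 0, 0]
    - [-2, 0, 0]
    - [-2, 0, 0]
    - [-2, 0, 0]
    - [-2, 0, 0]
    - [-2, 0, 0]
    - [-2, 0, 0]
  dr:
    - [0, 0, 0]
    - [0, 0, 0]
    - [0, 0, 0]
    - [0, 0, 0]
    - [0, 0, 0]
    - [0, 0, 0]
    - [0, 0, 0]
    - [0, 0, 0]
    - [0, 0, 0]
    - [0, 0, 0]

```text
time: 11.18
position: [0.4833, 0.0246, 0.041]
tool_rot: [-0.629, -3.071, -0.001]
ft_force: [-9.9, 1.3, 12.7]
grip_width: 0.264
grip_force: 30.0
```

```bash
python3 st.py
```

```text
11.1833 [0.48334794 0.02464766 0.04097622] [-6.29410860e-01 -3.07103858e+00 -5.14300068e-04] tool force [  9.72551965  -2.75737334 -12.64836438] 22.937495057811567 30.002583414316177 along -6.381780138314995
```

The slope is 6.2 N/mm and the stop force about 7.7 N, which puts the inner stop's zero at along ≈ -5.1. Now I draw out; the first stretch is known to be free.

Emit:
send_rows:
  xyz:
    - [1, 0, 0]
    - [2.5, 0, 0]
    - [4, 0, 0]
    - [6, 0, 0]
    - [8, 0, 0]
    - [10, 0, 0]
    - [11.5, 0, 0]
    - [12.5, 0, 0]
    - [13, 0, 0]
    - [13, 0, 0]
  dr:
    - [0, 0, 0]
    - [0, 0, 0]
    - [0, 0, 0]
    - [0, 0, 0]
    - [0, 0, 0]
    - [0, 0, 0]
    - [0, 0, 0]
    - [0, 0, 0]
    - [0, 0, 0]
    - [0, 0, 0]

```text
time: 12.02
position: [0.4744, 0.0285, 0.0411]
tool_rot: [0.632, 3.077, -0.0]
ft_force: [-0.2, -4.5, 4.9]
grip_width: 0.264
grip_force: 30.0
```

```bash
python3 st.py
```

```text
12.0167 [0.47442183 0.0284682  0.04106394] [ 6.31649227e-01  3.07727422e+00 -1.30793777e-04] tool force [-1.56347447 -4.2720141  -4.88571459] 23.002251158848622 30.00328302383423 along 3.4770923342637903
```

Emit:
send_rows:
  xyz:
    - [0.5, 0, 0]
    - [1, 0, 0]
    - [1.5, 0, 0]
    - [2, 0, 0]
    - [2.5, 0, 0]
    - [2.5, 0, 0]
    - [2.5, 0, 0]
    - [2.5, 0, 0]
    - [2.5, 0, 0]
    - [2.5, 0, 0]
  dr:
    - [0, 0, 0]
    - [0, 0, 0]
    - [0, 0, 0]
    - [0, 0, 0]
    - [0, 0, 0]
    - [0, 0, 0]
    - [0, 0, 0]
    - [0, 0, 0]
    - [0, 0, 0]
    - [0, 0, 0]

```text
time: 12.85
position: [0.4721, 0.0294, 0.0411]
tool_rot: [0.632, 3.077, -0.0]
ft_force: [0.5, -4.4, 5.6]
grip_width: 0.263
grip_force: 30.0
```

```bash
python3 st.py
```

```text
12.85 [0.47214765 0.02944867 0.04105047] [ 6.31835779e-01  3.07734083e+00 -1.83302648e-04] tool force [-2.2537184  -3.87371506 -5.64815319] 22.87633700291918 30.003770738840103 along 5.951456857098521
```

Emit:
send_rows:
  xyz:
    - [0.5, 0, 0]
    - [1, 0, 0]
    - [1.5, 0, 0]
    - [2, 0, 0]
    - [2.5, 0, 0]
    - [2.5, 0, 0]
    - [2.5, 0, 0]
    - [2.5, 0, 0]
    - [2.5, 0, 0]
    - [2.5, 0, 0]
  dr:
    - [0, 0, 0]
    - [0, 0, 0]
    - [0, 0, 0]
    - [0, 0, 0]
    - [0, 0, 0]
    - [0, 0, 0]
    - [0, 0, 0]
    - [0, 0, 0]
    - [0, 0, 0]
    - [0, 0, 0]

```text
time: 13.68
position: [0.4699, 0.0304, 0.041]
tool_rot: [0.632, 3.077, -0.0]
ft_force: [-0.1, -4.5, 5.9]
grip_width: 0.269
grip_force: 30.0
```

```bash
python3 st.py
```

```text
13.6833 [0.46985577 0.03043655 0.04104935] [ 6.31671396e-01  3.07734883e+00 -2.55881827e-04] tool force [-1.70510193 -4.147521   -5.88677086] 23.415644198123648 30.003578513860703 along 8.44801505054703
```

Emit:
send_rows:
  xyz:
    - [0.5, 0, 0]
    - [1, 0, 0]
    - [1.5, 0, 0]
    - [2, 0, 0]
    - [2.5, 0, 0]
    - [2.5, 0, 0]
    - [2.5, 0, 0]
    - [2.5, 0, 0]
    - [2.5, 0, 0]
    - [2.5, 0, 0]
  dr:
    - [0, 0, 0]
    - [0, 0, 0]
    - [0, 0, 0]
    - [0, 0, 0]
    - [0, 0, 0]
    - [0, 0, 0]
    - [0, 0, 0]
    - [0, 0, 0]
    - [0, 0, 0]
    - [0, 0, 0]

```text
time: 14.52
position: [0.4675, 0.0314, 0.041]
tool_rot: [0.632, 3.077, -0.0]
ft_force: [0.8, -5.2, 6.0]
grip_width: 0.265
grip_force: 30.0
```

```bash
python3 st.py
```

```text
14.5167 [0.46754023 0.03140695 0.04104368] [ 6.31685357e-01  3.07739623e+00 -2.93227678e-04] tool force [-2.79559127 -4.47235222 -6.01015643] 23.017056260134492 30.00365361571312 along 10.95763761374839
```

Emit:
send_rows:
  xyz:
    - [0.5, 0, 0]
    - [1, 0, 0]
    - [1.5, 0, 0]
    - [2, 0, 0]
    - [2.5, 0, 0]
    - [2.5, 0, 0]
    - [2.5, 0, 0]
    - [2.5, 0, 0]
    - [2.5, 0, 0]
    - [2.5, 0, 0]
  dr:
    - [0, 0, 0]
    - [0, 0, 0]
    - [0, 0, 0]
    - [0, 0, 0]
    - [0, 0, 0]
    - [0, 0, 0]
    - [0, 0, 0]
    - [0, 0, 0]
    - [0, 0, 0]
    - [0, 0, 0]

```text
time: 15.35
position: [0.4654, 0.0323, 0.0411]
tool_rot: [0.632, 3.077, -0.0]
ft_force: [-0.2, -5.3, 5.8]
grip_width: 0.264
grip_force: 30.0
```

```bash
python3 st.py
```

```text
15.35 [0.46542362 0.03231648 0.04107196] [ 6.31693495e-01  3.07699567e+00 -2.63748802e-04] tool force [-1.90928547 -4.91581291 -5.80554365] 22.94530228746232 30.003671050071716 along 13.26964449899977
```

Emit:
send_rows:
  xyz:
    - [0.5, 0, 0]
    - [1, 0, 0]
    - [1.5, 0, 0]
    - [2, 0, 0]
    - [2, 0, 0]
    - [2, 0, 0]
    - [2, 0, 0]
    - [2, 0, 0]
    - [2, 0, 0]
    - [2, 0, 0]
  dr:
    - [0, 0, 0]
    - [0, 0, 0]
    - [0, 0, 0]
    - [0, 0, 0]
    - [0, 0, 0]
    - [0, 0, 0]
    - [0, 0, 0]
    - [0, 0, 0]
    - [0, 0, 0]
    - [0, 0, 0]

```text
time: 16.18
position: [0.4648, 0.0325, 0.0411]
tool_rot: [0.631, 3.074, -0.001]
ft_force: [4.5, -5.8, 1.8]
grip_width: 0.264
grip_force: 30.0
```

```bash
python3 st.py
```

```text
16.1833 [0.46483742 0.03253619 0.04107901] [ 6.31413565e-01  3.07421477e+00 -5.98595186e-04] tool force [-6.47875732 -3.55795923 -1.75878275] 22.98916338242816 30.004113167524338 along 13.955378450667306
```

Outer stop reached at 6.5 N on the hand. A bit more to bear surely.

Emit:
send_rows:
  xyz:
    - [0.5, 0, 0]
    - [1, 0, 0]
    - [1.5, 0, 0]
    - [1.7, 0, 0]
    - [1.7, 0, 0]
    - [1.7, 0, 0]
    - [1.7, 0, 0]
    - [1.7, 0, 0]
    - [1.7, 0, 0]
    - [1.7, 0, 0]
  dr:
    - [0, 0, 0]
    - [0, 0, 0]
    - [0, 0, 0]
    - [0, 0, 0]
    - [0, 0, 0]
    - [0, 0, 0]
    - [0, 0, 0]
    - [0, 0, 0]
    - [0, 0, 0]
    - [0, 0, 0]

```text
time: 17.02
position: [0.4644, 0.0327, 0.0411]
tool_rot: [0.631, 3.072, -0.001]
ft_force: [7.0, -6.4, -1.8]
grip_width: 0.258
grip_force: 30.0
```

```bash
python3 st.py
```

```text
17.0167 [0.46443994 0.03273146 0.04110408] [ 6.31285773e-01  3.07165976e+00 -7.35536056e-04] tool force [-8.92762675 -3.11588813  1.80174141] 22.415832309100313 30.00463306903839 along 14.451770052254506
```

The zeros are at -5.1 and 13.3, giving 18.4 mm of float with the middle at along ≈ 4.1. I'll return 13.4 mm inward smoothly.

Emit:
send_rows:
  xyz:
    - [-1, 0, 0]
    - [-2.5, 0, 0]
    - [-4, 0, 0]
    - [-6, 0, 0]
    - [-8, 0, 0]
    - [-10, 0, 0]
    - [-11.5, 0, 0]
    - [-12.7, 0, 0]
    - [-13.4, 0, 0]
    - [-13.4, 0, 0]
  dr:
    - [0, 0, 0]
    - [0, 0, 0]
    - [0, 0, 0]
    - [0, 0, 0]
    - [0, 0, 0]
    - [0, 0, 0]
    - [0, 0, 0]
    - [0, 0, 0]
    - [0, 0, 0]
    - [0, 0, 0]

```text
time: 17.85
position: [0.4731, 0.029, 0.041]
tool_rot: [-0.631, -3.075, 0.0]
ft_force: [-3.6, -2.8, 8.8]
grip_width: 0.264
grip_force: 30.0
```

Emit:
send_rows:
  xyz:
    - [0, 0, 0]
    - [0, 0, 0]
    - [0, 0, 0]
    - [0, 0, 0]
    - [0, 0, 0]
    - [0, 0, 0]
    - [0, 0, 0]
    - [0, 0, 0]
    - [0, 0, 0]
    - [0, 0, 0]
  dr:
    - [0, 0, 0]
    - [0, 0, 0]
    - [0, 0, 0]
    - [0, 0, 0]
    - [0, 0, 0]
    - [0, 0, 0]
    - [0, 0, 0]
    - [0, 0, 0]
    - [0, 0, 0]
    - [0, 0, 0]

```text
time: 18.68
position: [0.4731, 0.0291, 0.041]
tool_rot: [-0.631, -3.075, -0.0]
ft_force: [-3.2, -3.5, 8.2]
grip_width: 0.26
grip_force: 30.0
```

```bash
python3 st.py
```

```text
18.6833 [0.47308735 0.02905902 0.04102163] [-6.30864838e-01 -3.07521543e+00 -3.12510699e-05] tool force [ 1.59444194 -4.44932068 -8.18046177] 22.598840622711077 30.003393441438675 along 4.8824488219986835
```

Emit:
send_rows:
  xyz:
    - [-0.4, 0, 0]
    - [-0.8, 0, 0]
    - [-0.9, 0, 0]
    - [-0.9, 0, 0]
    - [-0.9, 0, 0]
    - [-0.9, 0, 0]
    - [-0.9, 0, 0]
    - [-0.9, 0, 0]
    - [-0.9, 0, 0]
    - [-0.9, 0, 0]
  dr:
    - [0, 0, 0]
    - [0, 0, 0]
    - [0, 0, 0]
    - [0, 0, 0]
    - [0, 0, 0]
    - [0, 0, 0]
    - [0, 0, 0]
    - [0, 0, 0]
    - [0, 0, 0]
    - [0, 0, 0]

```text
time: 19.52
position: [0.4738, 0.0288, 0.041]
tool_rot: [-0.631, -3.075, -0.0]
ft_force: [-3.2, -3.2, 9.5]
grip_width: 0.268
grip_force: 30.0
```

```bash
python3 st.py
```

```text
19.5167 [0.47376352 0.02877443 0.04101641] [-6.30744013e-01 -3.07490724e+00 -5.91272631e-05] tool force [ 1.73819538 -4.1912325  -9.45552823] 23.307480761021907 30.00333085656166 along 4.141759327247165
```

Emit:
send_rows:
  xyz:
    - [0, 0, 0]
    - [0, 0, 0]
    - [0, 0, 0]
    - [0, 0, 0]
    - [0, 0, 0]
    - [0, 0, 0]
    - [0, 0, 0]
    - [0, 0, 0]
    - [0, 0, 0]
    - [0, 0, 0]
  dr:
    - [0, 0, 0]
    - [0, 0, 0]
    - [0, 0, 0]
    - [0, 0, 0]
    - [0, 0, 0]
    - [0, 0, 0]
    - [0, 0, 0]
    - [0, 0, 0]
    - [0, 0, 0]
    - [0, 0, 0]
  jaw: 55

```text
time: 20.35
position: [0.475, 0.0285, 0.0409]
tool_rot: [0.632, 3.077, 0.0]
ft_force: [-0.2, -0.3, 0.2]
grip_width: 0.628
grip_force: 0.0
```

```bash
python3 st.py; python3 - <<'E'
from h import *
cv2.imwrite("pics/w9.png",cv2.resize(get_image("wrist")[100:300,200:440,::-1],(720,600)))
E
```

```text
20.35 [0.47501061 0.02847602 0.04089469] [6.31529916e-01 3.07732933e+00 2.20079291e-04] tool force [ 0.07191176 -0.39726029 -0.2277567 ] 54.62683901054897 0.0 along 2.9374496946382695
```

View pics/w9.png

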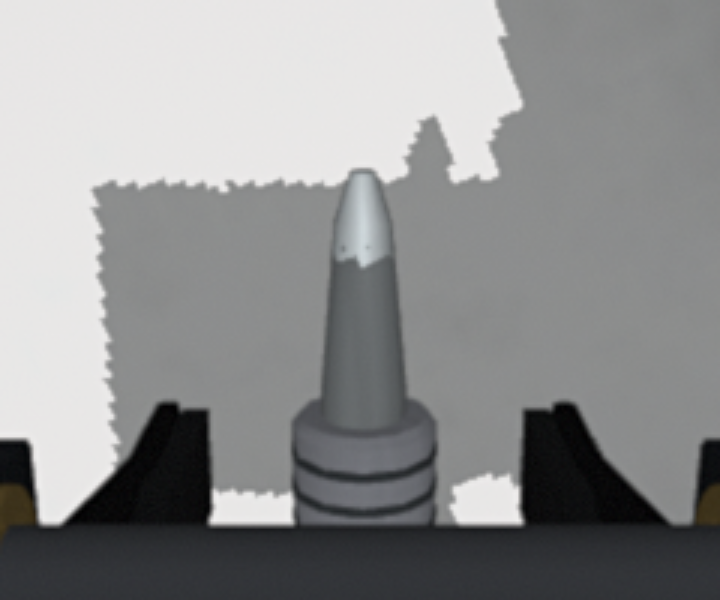

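The spindle is free and the fingers are clear on both sides, with the tip at full-image (321,156.5). On release the arm shifted 1.2 mm inward, so I'll check for spindle movement by comparing tip positions before and now.

```bash
python3 - <<'E'
from h import *
s=get_state(); im=get_image("wrist")[:,:,::-1]; cv2.imwrite("pics/wn.png",im)
ax=np.array([-.919,.394,0]);ref=np.array([.478,.028,.063])
a=cv2.imread("pics/w265.png"); b=cv2.imread("pics/c2.png")
for n,i,c,r in(("265",a,319,120),("c2",b,241,60),("now",im,321,140)):
    print(n,cv2.cvtColor(np.ascontiguousarray(i),cv2.COLOR_BGR2GRAY)[r:r+34,c-1:c+2].mean(1).astype(int))
S=lambda p,r:dict(position=np.array(p),tool_rot=np.array(r))
L=[("265",S([.47807267,.02884991,.11021692],[.631263261,3.0768,.000486]),(319.5,135)),
("c2",S([.47854,.026927,.062853],[.631466,3.077424,.000075]),(320.5,141.5)),("now",s,(321,156.7))]
for n,st,u in L:
    for d in(0,1): print(n,d,1e3*(onz(cam("wrist",st),(u[0],u[1]+d),.065)-ref)@ax)
E
```

```text
265 [229 229 229 229 229 229 229 229 229 229 229 229 230 232 224 157 164 179
 181 183 185 187 190 192 194 196 198 200 200 200 200 200 199 199]
c2 [231 231 231 231 231 231 231 231 231 231 231 231 231 231 231 231 232 233
 234 233 228 205 164 150 161 172 182 187 188 189 189 190 191 192]
now [231 231 231 231 231 231 231 231 231 231 231 231 232 232 235 228 146 131
 177 187 188 188 190 191 193 195 196 198 199 201 202 204 204 206]
265 0 56.59332794149951
265 1 55.94331139736428
c2 0 56.51121552892614
c2 1 55.99391009321974
now 0 55.894056187778496
now 1 55.42990476365259
```

The spindle shifted about -0.55 mm from its start against the intended -0.75 mm, so it sits within a few tenths of the middle. Retreating straight up.

Emit:
send_rows:
  xyz:
    - [0, 0, -3]
    - [0, 0, -10]
    - [0, 0, -20]
    - [0, 0, -35]
    - [0, 0, -50]
    - [0, 0, -65]
    - [0, 0, -80]
    - [0, 0, -92]
    - [0, 0, -100]
    - [0, 0, -100]
  dr:
    - [0, 0, 0]
    - [0, 0, 0]
    - [0, 0, 0]
    - [0, 0, 0]
    - [0, 0, 0]
    - [0, 0, 0]
    - [0, 0, 0]
    - [0, 0, 0]
    - [0, 0, 0]
    - [0, 0, 0]

```text
time: 21.28
position: [0.4765, 0.0287, 0.1434]
tool_rot: [0.631, 3.074, 0.003]
ft_force: [0.5, -0.4, 0.9]
grip_width: 0.634
grip_force: 0.0
```

Emit:
send_rows:
  xyz:
    - [0, 0, 0]
    - [0, 0, 0]
    - [0, 0, 0]
    - [0, 0, 0]
    - [0, 0, 0]
    - [0, 0, 0]
    - [0, 0, 0]
    - [0, 0, 0]
    - [0, 0, 0]
    - [0, 0, 0]
  dr:
    - [0, 0, 0]
    - [0, 0, 0]
    - [0, 0, 0]
    - [0, 0, 0]
    - [0, 0, 0]
    - [0, 0, 0]
    - [0, 0, 0]
    - [0, 0, 0]
    - [0, 0, 0]
    - [0, 0, 0]

```text
time: 22.12
position: [0.475, 0.0285, 0.1409]
tool_rot: [0.631, 3.077, 0.0]
ft_force: [-0.9, 0.2, -0.7]
grip_width: 0.629
grip_force: 0.0
```

```bash
python3 st.py; python3 -c "
from bench import *
print(close_job())"
```

```text
22.1167 [0.47495954 0.02845705 0.14086505] [6.31486916e-01 3.07740232e+00 1.59922829e-04] tool force [ 0.89204707 -0.11791006  0.65070738] 54.7472328191798 0.0 along 2.97119935662326
the job is handed in; nothing more can be done
None
```

I handed the job in at 22.1 s of 51 s: the spindle bore on each stop with about 7–8 N, its end float measured about 18.4 mm, and by my measurements I left it released within a few tenths of a millimetre of the middle; no verdict was returned.

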